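# Reject the lever bearing with too much play

## Task

Exactly one of the three lever bearings in the rig is worn loose: find it by rocking the levers, first pushing the knob away from the robot and then pulling it back towards the robot, with the units still seated in their nests. Lift the loose one out and set it down gently, upright on the floor of the red tray, its lever left lolling over; the two tight ones must be fully seated in their nests at the end, and do not disturb the caliper, flange and hex keys or tip any of the units over.

Things in the scene. Friction and masses are not known exactly. Their poses are not given: they have to be found in the camera images.
- center_1 (a point): centre of lever bearing 1, 45 mm above its underside; loose, about 0.9 kg, all alike. Grey foot 70 (x) x 44 (y) x 35 mm high; on it two steel cheeks (grip here), 36 mm wide (x), 44 mm over their outer faces (y), up to 90 mm above the underside. Between them a lever swings to +x and -x about a brass-capped axle along y, 60 mm above the underside. z is up
- knob_1 (a point): centre of the blue 20 mm ball knob on top of lever 1, 52 mm above the axle (112 mm above the unit's underside); the lever below it is a 12 mm round steel rod, standing free for 22 mm between cheek tops and knob centre
- lever_1 (a joint): angle of lever 1 in its housing, rad; 0 upright, + when the knob leans to the unit's +x (away from the robot). A tight one stops within about 0.06 either way, the one loose one at about 0.2. Until its stop it moves at under 0.5 N at the knob. All start near 0, held by stiction. Top-heavy: the loose one, pushed past about 0.1, lolls to its stop and stays there
- nest_1 (a point): nest 1 of the rig, at the point where center_1 lies when the unit is fully seated (45 mm above the pocket's floor, 57 mm above the bench). An open pocket 73 x 47 mm with 6 mm walls rising 20 mm above its floor; the unit stands in it with 1.5 mm all round. Axes are those of the rig
- center_2 (a point): centre of lever bearing 2, 45 mm above its underside; loose, about 0.9 kg, all alike. Grey foot 70 (x) x 44 (y) x 35 mm high; on it two steel cheeks (grip here), 36 mm wide (x), 44 mm over their outer faces (y), up to 90 mm above the underside. Between them a lever swings to +x and -x about a brass-capped axle along y, 60 mm above the underside. z is up
- knob_2 (a point): centre of the blue 20 mm ball knob on top of lever 2, 52 mm above the axle (112 mm above the unit's underside); the lever below it is a 12 mm round steel rod, standing free for 22 mm between cheek tops and knob centre
- lever_2 (a joint): angle of lever 2 in its housing, rad; 0 upright, + when the knob leans to the unit's +x (away from the robot). A tight one stops within about 0.06 either way, the one loose one at about 0.2. Until its stop it moves at under 0.5 N at the knob. All start near 0, held by stiction. Top-heavy: the loose one, pushed past about 0.1, lolls to its stop and stays there
- nest_2 (a point): nest 2 of the rig, at the point where center_2 lies when the unit is fully seated (45 mm above the pocket's floor, 57 mm above the bench). An open pocket 73 x 47 mm with 6 mm walls rising 20 mm above its floor; the unit stands in it with 1.5 mm all round. Axes are those of the rig
- center_3 (a point): centre of lever bearing 3, 45 mm above its underside; loose, about 0.9 kg, all alike. Grey foot 70 (x) x 44 (y) x 35 mm high; on it two steel cheeks (grip here), 36 mm wide (x), 44 mm over their outer faces (y), up to 90 mm above the underside. Between them a lever swings to +x and -x about a brass-capped axle along y, 60 mm above the underside. z is up
- knob_3 (a point): centre of the blue 20 mm ball knob on top of lever 3, 52 mm above the axle (112 mm above the unit's underside); the lever below it is a 12 mm round steel rod, standing free for 22 mm between cheek tops and knob centre
- lever_3 (a joint): angle of lever 3 in its housing, rad; 0 upright, + when the knob leans to the unit's +x (away from the robot). A tight one stops within about 0.06 either way, the one loose one at about 0.2. Until its stop it moves at under 0.5 N at the knob. All start near 0, held by stiction. Top-heavy: the loose one, pushed past about 0.1, lolls to its stop and stays there
- nest_3 (a point): nest 3 of the rig, at the point where center_3 lies when the unit is fully seated (45 mm above the pocket's floor, 57 mm above the bench). An open pocket 73 x 47 mm with 6 mm walls rising 20 mm above its floor; the unit stands in it with 1.5 mm all round. Axes are those of the rig
- rig: aluminium rig plate fixed to the bench, 120 (x) x 360 (y) x 12 mm, with three nests 115 mm apart in a row along its y; origin at the centre of its underside, z up; its x points roughly away from the robot
- tray: red reject tray fixed to the bench, 160 (x) x 140 (y) x 35 mm outside, open on top, walls and floor 5 mm; origin at the centre of its underside
- tray_in (a point): centre of the red tray's inner floor, 5 mm above the bench
- caliper: bystander: steel caliper lying flat, about 190 mm long (y) and 9 mm high, origin under its beam's middle
- flange: bystander: turned steel flange with a spindle, standing upright, 72 mm across at its foot, 100 mm high, origin at its foot
- hexkeys: bystander: folding hex key set, 30 x 110 x 27 mm, origin under its centre
Not all that is in view belongs to the job. What is shaped like the tray but brown, purple or white is not meant.

How it is judged:
On the way, in this order (a step that is already met when the one before it is completed fails the run):
1. a seated unit's loose lever is pushed over, away from the robot (((value of joint lever_1 above 0.13 rad and (distance between center_1 and nest_1 below 0.012 m and angle between center_1's own z axis and vertical below 0.15 rad)) or (value of joint lever_2 above 0.13 rad and (distance between center_2 and nest_2 below 0.012 m and angle between center_2's own z axis and vertical below 0.15 rad)) or (value of joint lever_3 above 0.13 rad and (distance between center_3 and nest_3 below 0.012 m and angle between center_3's own z axis and vertical below 0.15 rad)))), for 0.1 s.
2. a seated unit's loose lever is pulled over, towards the robot (((value of joint lever_1 below -0.13 rad and (distance between center_1 and nest_1 below 0.012 m and angle between center_1's own z axis and vertical below 0.15 rad)) or (value of joint lever_2 below -0.13 rad and (distance between center_2 and nest_2 below 0.012 m and angle between center_2's own z axis and vertical below 0.15 rad)) or (value of joint lever_3 below -0.13 rad and (distance between center_3 and nest_3 below 0.012 m and angle between center_3's own z axis and vertical below 0.15 rad)))), for 0.1 s.
At the end, for the whole second after the job is handed in: the loose unit, its lever lolling over 0.13 rad either way (a tight one cannot), rests on the red tray's floor (centre below 56 mm, within 80 mm of the tray's), upright within 0.08 rad; the other two sit in their nests within 6 mm, upright within 0.06 rad ((((value of joint lever_1 above 0.13 rad or value of joint lever_1 below -0.13 rad) and horizontal distance between center_1 and tray_in below 0.08 m and height (world z) of center_1 below 0.056 m and angle between center_1's own z axis and vertical below 0.08 rad and (distance between center_2 and nest_2 below 0.006 m and angle between center_2's own z axis and vertical below 0.06 rad) and (distance between center_3 and nest_3 below 0.006 m and angle between center_3's own z axis and vertical below 0.06 rad)) or ((value of joint lever_2 above 0.13 rad or value of joint lever_2 below -0.13 rad) and horizontal distance between center_2 and tray_in below 0.08 m and height (world z) of center_2 below 0.056 m and angle between center_2's own z axis and vertical below 0.08 rad and (distance between center_1 and nest_1 below 0.006 m and angle between center_1's own z axis and vertical below 0.06 rad) and (distance between center_3 and nest_3 below 0.006 m and angle between center_3's own z axis and vertical below 0.06 rad)) or ((value of joint lever_3 above 0.13 rad or value of joint lever_3 below -0.13 rad) and horizontal distance between center_3 and tray_in below 0.08 m and height (world z) of center_3 below 0.056 m and angle between center_3's own z axis and vertical below 0.08 rad and (distance between center_1 and nest_1 below 0.006 m and angle between center_1's own z axis and vertical below 0.06 rad) and (distance between center_2 and nest_2 below 0.006 m and angle between center_2's own z axis and vertical below 0.06 rad)))); the robot touches nothing.
It fails at once if a bystander is moved by more than 20 mm (distance of any of caliper, flange, hexkeys from where it was at the start of the episode above 0.02 m).
It fails at once if a unit is tipped by more than 0.6 rad (angle between any of center_1, center_2, center_3's own z axis and vertical above 0.6 rad).
It fails at once if the tray is struck with over 80 N (a unit dropped or slammed into it) (contact force between anything else and tray above 80 N).
It also fails if it takes over 62 s, if anything falls off the work surface, if the arm or the gripper's body presses on something with over 40 N, if the wrist force passes 120 N, or if a joint passes its speed limit or range.

## Robot

A 6-joint arm with a two-finger parallel gripper is mounted at the origin on the work surface. World frame = base frame: x ahead of the robot, y to its left, z up, the work surface at z = 0. Lengths are in m, angles in rad, forces in N, time in s.
With the tool pointing down it reaches from about 0.35 to 0.975 m from the base axis. Payload 4.9 kg.
Tool frame: the origin (TCP) lies midway between the tips of the shut fingers; the grasp point (between the pads) lies 19 mm behind it; z points along the fingers, y is the direction in which the jaws open and shut (so a half turn about z gives the same grasp; the last joint's range is limited). The gripper opens to 85 mm and grips with 20 to 120 N. Pads are 22 mm wide; open, the fingers measure 114 mm over their backs; the gripper's body (76 mm by 85 mm) begins 54 mm behind the grasp point. The pads swing forward as they close: fully open they stand 13 mm farther back than shut.
Start: joints at [-1.404, 0.053, 1.613, -0, 1.476, -0.119], TCP at [0.176, -0.6, 0.231] pointing down, gripper open.
Joint ranges: [-3.01, 3.01], [-1.01, 2.22], [0.06, 2.58], [-1.02, 4.17], [0.09, 2.62], [-3.14, 3.14]. Speed limits (rad/s): [2.57, 2.57, 3.14, 3.14, 3.14, 3.14].

## Interface

Orientations are given as a rotation vector (axis times angle).
In Python, from station import ctrl gives the robot as it stands.
- The arm moves only by the shell command python3 -m jog 'ROWS' [FORCE]. ROWS is JSON, one flat list of numbers, 7 for each row, row after row: the opening, from 0 (shut) to 1 (fully open), then the shift along the tool's x, y, z in m, then the turn, a rotation vector about the tool's x, y, z in degrees. A call has 1 to 10 rows; each row shifts and turns the commanded pose from where the row before left it, along the tool's axes as they then stand; what a row does not reach is not made up. A row lasts 1/8 s, in which the tool goes at most 62.5 mm and 10.7 degrees, less where a joint would pass 70% of its speed; a pose out of reach is approached as far as the arm can. A call with a gripper value outside its range is refused whole. The fingers move at their own pace and stop on an object; FORCE is the grip in N (left out, the last holds). Time passes only in rows, so rows that do not move let the fingers close. It gives the time, the measured TCP pose, the force and the opening at its end, in the units of the state.
- ctrl.get_obs(): the state, without advancing time (a new reading comes with each control period).
- ctrl.get_image(name): name is "side" or "top" or "wrist"; returns a dict with "image" (384x512x3 uint8, blue, green, red), "camera_matrix" (3x3 intrinsics, pixels), "rvec" (rotation vector, rad) and "tvec" (3), from world to camera coordinates, as OpenCV has them; the wrist camera has in their place "mount" (4x4, takes a point from camera to tool coordinates, whose origin is the TCP and whose axes are the flange's). Camera axes: x right, y down, z forward; pixel columns grow to the right and rows downward; lengths in m; the calibration is good to about 2 mm. A picture is of the moment at which its call begins: read the wrist's pose just before it. There is no depth.
- ctrl.finish_job(): hands the job in, once; it reports no verdict.
Trained networks look in a picture, given as the dict that the camera call returned (one of the last four; its "shot" number tells which), for a name from the list of things; names that differ only in an ending like _2 or _b are one class to them, and where a whole thing is asked for, a point or a joint stands for the part that bears it (a point fixed in the world has none). Each returns a list of dicts, best first, with "p" (0 to 1); they miss things now and then, are a little off and sometimes report something else, mostly with a low value. They report only what shows in the picture. A call takes as long as a camera call. They do not tell look-alikes from the thing itself.
- ctrl.boxes_of(target, picture): "box" ([centre column, centre row, width, height] in pixels, round what is visible of it).
The state is a dict: "t": time; "q": joint angles; "dq": joint speeds; "effort": joint torques, N m; "tool_pos": TCP position; "tool_rot": TCP orientation; "contact_force": force on the tool from outside, world axes, zero at the start; "wrist_torque": the same for the moment, N m; "opening": finger opening in m.
Only numpy, scipy, OpenCV 4.12 (cv2) and the standard library are available. Lean on these libraries where they do the work, as an engineer would, in place of code of your own. Each camera call takes 0.05 s, during which the arm holds its last target. There are 200 camera calls.

## Working session

There is one attempt and no reset: what is moved stays moved. The work goes in short steps, Python scripts to look and compute and a shell command to move; the robot and the scene stay as the last step left them, time stands still between calls to the robot, and variables do not carry over. Pictures are saved under pics/ and viewed, about 8 in all and at most 12, crops included, and the job is handed in when it is done.

```bash
mkdir -p pics; ls; cat > h.py <<'E'
from station import ctrl
import numpy as np, cv2
def proj(p,im):
    return cv2.projectPoints(np.array([p],float),im["rvec"],im["tvec"],im["camera_matrix"],None)[0].ravel()
def unproj(uv,z,im):
    K=im["camera_matrix"];R=cv2.Rodrigues(np.array(im["rvec"],float))[0];t=np.array(im["tvec"],float).ravel()
    d=R.T@np.linalg.inv(K)@np.array([uv[0],uv[1],1.]);c=-R.T@t
    return c+d*(z-c[2])/d[2]
E
python3 - <<'E'
from h import *
o=ctrl.get_obs();print(o["t"],o["tool_pos"],o["tool_rot"],o["opening"])
for n in("top","side"):
    im=ctrl.get_image(n);cv2.imwrite(f"pics/{n}0.png",im["image"])
    R=cv2.Rodrigues(np.array(im["rvec"],float))[0];print(n,"cam",-R.T@np.array(im["tvec"]).ravel())
    for t,z in(("knob_1",.124),("center_1",.06),("tray",.0175),("rig",.012),("flange",0.05),("caliper",0),("hexkeys",.02)):
        for b in ctrl.boxes_of(t,im)[:5]:
            if b["p"]>.15: print(t,round(b["p"],2),np.round(b["box"]),np.round(unproj(b["box"][:2],z,im),3))
E
```

```text
pics
0.0 [ 0.17610417 -0.59902255  0.23004823] [-3.10752771e+00 -4.47144131e-01  9.54142557e-05] 0.08569890043402112
top cam [ 0.37466416 -0.15672722  1.46131818]
knob_1 0.42 [145. 200.   9.  11.] [0.506 0.206 0.124]
knob_1 0.38 [108. 203.   6.   3.] [0.5   0.326 0.124]
center_1 0.82 [116. 206.  21.  20.] [0.495 0.32  0.06 ]
center_1 0.77 [150. 197.  18.  23.] [0.523 0.206 0.06 ]
center_1 0.53 [182. 192.  18.  19.] [0.536 0.097 0.06 ]
center_1 0.3 [213. 137.  34.  23.] [ 0.725 -0.009  0.06 ]
tray 0.94 [261. 195.  44.  53.] [ 0.526 -0.167  0.018]
tray 0.94 [335. 183.  45.  49.] [ 0.563 -0.428  0.018]
tray 0.92 [389. 234.  46.  45.] [ 0.383 -0.605  0.018]
tray 0.73 [134. 273.  47.  53.] [0.266 0.27  0.018]
tray 0.67 [154. 202. 107.  54.] [0.511 0.204 0.018]
rig 0.97 [153. 199. 105.  55.] [0.52  0.208 0.012]
flange 0.67 [156. 143.  19.  17.] [0.71 0.19 0.05]
flange 0.21 [110. 204.   9.   3.] [0.503 0.346 0.05 ]
caliper 0.72 [270. 135.  49.  18.] [ 0.744 -0.205  0.   ]
hexkeys 0.65 [213. 138.  28.  18.] [ 0.732 -0.005  0.02 ]
side cam [ 0.4211314  -1.43509694  1.10771687]
center_1 0.59 [258. 169.  21.  27.] [0.536 0.108 0.06 ]
center_1 0.55 [244. 138.   8.  22.] [0.492 0.36  0.06 ]
center_1 0.46 [250. 150.  15.  24.] [0.512 0.257 0.06 ]
tray 0.97 [259. 221.  55.  32.] [ 0.525 -0.165  0.018]
tray 0.85 [204. 255.  57.  41.] [ 0.332 -0.333  0.018]
tray 0.77 [219. 321.  61.  54.] [ 0.383 -0.601  0.018]
tray 0.62 [192. 158.  34.  23.] [0.261 0.261 0.018]
tray 0.56 [278. 275.  56.  43.] [ 0.571 -0.433  0.018]
rig 0.85 [254. 168.  44.  47.] [0.526 0.184 0.012]
flange 0.83 [298. 157.  16.  25.] [0.717 0.207 0.05 ]
caliper 0.66 [315. 227.  16.  35.] [ 0.731 -0.186  0.   ]
hexkeys 0.72 [313. 194.  21.  22.] [ 0.747 -0.012  0.02 ]
```

```bash
python3 - <<'E'
import cv2
a=cv2.imread("pics/top0.png")[100:330,70:440]
cv2.imwrite("pics/v1.png",cv2.resize(a,None,fx=2.16,fy=2.16,interpolation=cv2.INTER_CUBIC))
E
```

```text
(no output)
```

View pics/v1.png

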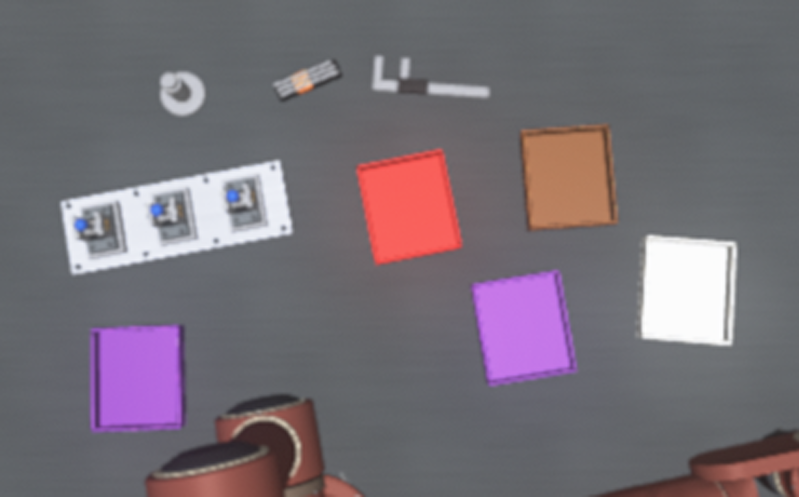

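The red tray is at full-image pixel (261,195). The decoys are brown (335,183), white (389,234) and two purple ones. The rig is yawed about 10°, with blue knobs near (107,204), (143,197) and (178,190). Next I'll measure the rig and tray edges and triangulate the knobs.

```bash
cat >> h.py <<'E'
def blobs(m,amin):
    n,l,s,c=cv2.connectedComponentsWithStats(m.astype(np.uint8))
    return [(s[i,4],c[i],l==i) for i in range(1,n) if s[i,4]>=amin]
def blue(im):
    a=cv2.cvtColor(im["image"],cv2.COLOR_BGR2HSV);return (a[...,0]>100)&(a[...,0]<122)&(a[...,1]>130)&(a[...,2]>80)
def red(im):
    a=cv2.cvtColor(im["image"],cv2.COLOR_BGR2HSV);return ((a[...,0]<5)|(a[...,0]>175))&(a[...,1]>130)&(a[...,2]>180)
E
python3 - <<'E'
from h import *
T=ctrl.get_image("top");S=ctrl.get_image("side")
for n,im in(("top",T),("side",S)):
    for a,c,_ in blobs(blue(im),6): print(n,"blue",a,c.round(1),unproj(c,.124,im).round(4))
    for a,c,m in blobs(red(im),300):
        r=cv2.minAreaRect(np.argwhere(m)[:,::-1].astype(np.float32));print(n,"red",a,c.round(1),[unproj(p,.02,im).round(3)[:2] for p in cv2.boxPoints(r)])
g=(T["image"].min(2)>150)
for a,c,m in blobs(g,1000):
    if 60<c[0]<230:
        r=cv2.minAreaRect(np.argwhere(m)[:,::-1].astype(np.float32));P=[unproj(p,.012,T)[:2] for p in cv2.boxPoints(r)]
        print("rig",np.round(P,3),np.mean(P,0),[np.linalg.norm(P[i]-P[i-1]) for i in range(2)],[np.degrees(np.arctan2(*(P[i]-P[i-1])[::-1])) for i in range(4)])
E
```

```text
top blue 20 [177.2 190.2] [0.536  0.1022 0.124 ]
top blue 19 [142.2 196.6] [0.5176 0.2153 0.124 ]
top blue 17 [107.  203.6] [0.4971 0.3287 0.124 ]
top blue 494 [503.  281.6] [ 0.2272 -0.9215  0.124 ]
top red 1909 [259.  195.3] [array([ 0.593, -0.077]), array([ 0.618, -0.217]), array([ 0.459, -0.245]), array([ 0.434, -0.106])]
side blue 5422 [210.8  34.4] [0.3225 1.5606 0.124 ]
side blue 225 [135.5  58.5] [-0.0931  1.1452  0.124 ]
side blue 12 [245.5 127.5] [0.4967 0.3368 0.124 ]
side blue 13 [251.4 140.6] [0.5167 0.2251 0.124 ]
side blue 10 [257.5 155.8] [0.5351 0.1073 0.124 ]
side red 526 [109.2  83.6] [array([-0.4  ,  1.698]), array([-0.321,  1.704]), array([-0.104,  0.545]), array([-0.16 ,  0.544])]
side red 915 [258.9 219.5] [array([ 0.435, -0.087]), array([ 0.62 , -0.051]), array([ 0.618, -0.202]), array([ 0.445, -0.232])]
rig [[0.546 0.408]
 [0.608 0.047]
 [0.486 0.025]
 [0.426 0.383]] [0.5165342  0.21558796] [np.float64(0.12322703877624117), np.float64(0.36580391990518824)] [np.float64(11.631525763718741), np.float64(-80.33154679156168), np.float64(-169.7630030108501), np.float64(99.61878566810697)]
```

```bash
cat >> h.py <<'E'
YAW=np.radians(9.9);C=np.array([.517,.2155]);X=np.array([np.cos(YAW),np.sin(YAW)]);Y=np.array([-X[1],X[0]])
def rig(x,y): return C+x*X+y*Y
def to(p,yaw=YAW):
    "tool-axis shift to world p, after turning to yaw"
    o=ctrl.get_obs();R=cv2.Rodrigues(np.array(o["tool_rot"],float))[0]
    y0=np.arctan2(R[1,0],R[0,0]);
    Rn=np.array([[np.cos(yaw),np.sin(yaw),0],[np.sin(yaw),-np.cos(yaw),0],[0,0,-1]])
    e=cv2.Rodrigues(R.T@Rn)[0].ravel()
    print("now",np.round(o["tool_pos"],4),"turn deg",np.degrees(e).round(1),"shift after turn mm",(1e3*Rn.T@(np.array(p)-o["tool_pos"])).round(1),"F",np.round(o["contact_force"],2),"open",round(o["opening"],4),"t",o["t"])
E
python3 -c "
from h import *
p=rig(-.06,-.115);to([*p,.2])"
```

```text
now [ 0.1762 -0.5996  0.2313] turn deg [ 0.  -0.   6.5] shift after turn mm [ 415.9 -629.4   31.3] F [-0.1   0.16  0.49] open 0.0854 t 0.9
```

```bash
python3 -m jog '[0,0,0,0,0,0,6.5]'; python3 -c "
from h import *
p=rig(-.06,-.115);to([*p,.2])"
```

```text
t: 1.02
tool_pos: [0.1762, -0.5996, 0.2313]
tool_rot: [3.13, 0.265, 0.0]
contact_force: [-0.5, -0.2, 0.4]
opening: 0.07
now [ 0.1762 -0.5996  0.2313] turn deg [ 0.  -0.  -0.2] shift after turn mm [ 415.9 -629.4   31.3] F [-0.53 -0.21  0.42] open 0.07 t 1.025
```

```bash
python3 -m jog '[0,0.026,-0.039,0,0,0,0, 0,0.026,-0.039,0,0,0,0, 0,0.026,-0.039,0,0,0,0, 0,0.026,-0.039,0,0,0,0, 0,0.026,-0.039,0,0,0,0, 0,0.026,-0.039,0,0,0,0, 0,0.026,-0.039,0,0,0,0, 0,0.026,-0.039,0,0,0,0]'; python3 -m jog '[0,0.026,-0.039,0.003,0,0,0, 0,0.026,-0.039,0.003,0,0,0, 0,0.026,-0.039,0.003,0,0,0, 0,0.026,-0.039,0.003,0,0,0, 0,0.026,-0.039,0.003,0,0,0, 0,0.026,-0.039,0.003,0,0,0, 0,0.026,-0.039,0.003,0,0,0, 0,0,0,0,0,0,0]'; python3 -c "
from h import *
p=rig(-.06,-.115);to([*p,.2])
o=ctrl.get_obs();im=ctrl.get_image('wrist');cv2.imwrite('pics/w1.png',im['image']);print(im['mount'])
R=cv2.Rodrigues(np.array(o['tool_rot']))[0];M=np.array(im['mount']);A=np.eye(4);A[:3,:3]=R;A[:3,3]=o['tool_pos'];W=np.linalg.inv(A@M)
im['rvec']=cv2.Rodrigues(W[:3,:3])[0];im['tvec']=W[:3,3]
for a,c,_ in blobs(blue(im),30): print(a,c,unproj(c,.124,im))
"
```

```text
t: 2.02
tool_pos: [0.328, -0.2552, 0.2315]
tool_rot: [3.129, 0.27, 0.001]
contact_force: [0.7, -0.2, -0.5]
opening: -0.0003
t: 3.02
tool_pos: [0.4604, 0.0459, 0.2101]
tool_rot: [-3.129, -0.278, 0.001]
contact_force: [-0.5, 0.1, 0.2]
opening: 0.0001
now [0.4604 0.0459 0.2101] turn deg [-0.   0.   0.2] shift after turn mm [ 24.9 -42.3  10.1] F [-0.46  0.06  0.25] open 0.0001 t 3.025
[[-5.38794386e-04 -9.49130606e-01 -3.14882204e-01  8.12693643e-02]
 [ 9.99999837e-01 -4.52002740e-04 -3.48653123e-04 -4.48927562e-04]
 [ 1.88589731e-04 -3.14882340e-01  9.49130695e-01 -1.42402660e-01]
 [ 0.00000000e+00  0.00000000e+00  0.00000000e+00  1.00000000e+00]]
773 [28.7076326  81.68952135] [0.51750405 0.2175568  0.124     ]
640 [193.75       83.9765625] [0.53628312 0.10365934 0.124     ]
```

View pics/w1.png

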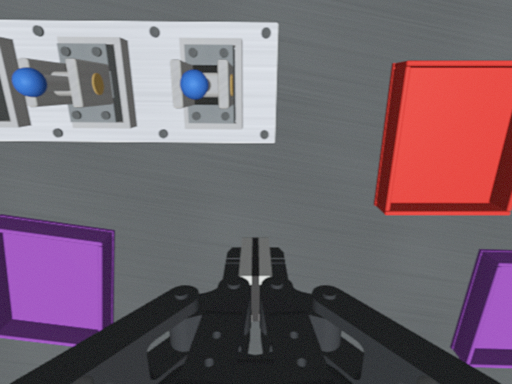

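The wrist view shows knobs 2 and 3 at (29,82) and (194,84), which gives knob 3 at (0.536, 0.104), as expected. The red tray is on the right. I'll lower beside knob 3 and start pushing.

```bash
python3 -m jog '[0,0.025,-0.042,0,0,0,0, 0,0,0,0.046,0,0,0, 0,0,0,0.046,0,0,0, 0,0.03,0,0,0,0,0, 0,0,0,0,0,0,0, 0,0,0,0,0,0,0]'; python3 -c "
from h import *
to([*rig(0,-.115),.118])"
for i in 1 2 3; do :; done; python3 -m jog '[0,0.003,0,0,0,0,0, 0,0,0,0,0,0,0]';python3 -m jog '[0,0.003,0,0,0,0,0, 0,0,0,0,0,0,0]';python3 -m jog '[0,0.003,0,0,0,0,0, 0,0,0,0,0,0,0]';python3 -m jog '[0,0.002,0,0,0,0,0, 0,0,0,0,0,0,0]'; python3 -c "
from h import *
to([*rig(0,-.115),.118])
im=ctrl.get_image('wrist');cv2.imwrite('pics/w2.png',im['image'])
for a,c,_ in blobs(blue(im),30): print(a,c)"
```

```text
t: 3.82
tool_pos: [0.5073, 0.0936, 0.1192]
tool_rot: [3.13, 0.269, 0.002]
contact_force: [0.4, -1.3, 0.1]
opening: -0.0002
now [0.5073 0.0936 0.1192] turn deg [ 0.  -0.1 -0.1] shift after turn mm [30.5 -3.4  1.2] F [ 0.41 -1.28  0.11] open -0.0002 t 3.825
t: 4.08
tool_pos: [0.5103, 0.0948, 0.119]
tool_rot: [3.13, 0.27, 0.002]
contact_force: [-0.2, -1.7, 0.3]
opening: 0.0001
t: 4.32
tool_pos: [0.5132, 0.0955, 0.1185]
tool_rot: [3.13, 0.271, 0.0]
contact_force: [0.5, -0.3, 0.9]
opening: -0.0
t: 4.58
tool_pos: [0.5161, 0.096, 0.1183]
tool_rot: [3.13, 0.27, -0.0]
contact_force: [-0.4, -1.0, -0.8]
opening: 0.0002
t: 4.82
tool_pos: [0.518, 0.0963, 0.1183]
tool_rot: [-3.13, -0.27, 0.0]
contact_force: [-0.5, 0.5, -0.9]
opening: 0.0
now [0.518  0.0963 0.1183] turn deg [-0.  0. -0.] shift after turn mm [19.5 -2.6  0.3] F [-0.46  0.55 -0.88] open 0.0 t 4.825
1269 [247.03388495 220.3963751 ]
1163 [ 14.81083405 222.62682717]
```

```bash
cat > k.py <<'E'
from h import *
im=ctrl.get_image('wrist');o=ctrl.get_obs();print("F",np.round(o["contact_force"],1),[(int(a),c.round(1).tolist()) for a,c,_ in blobs(blue(im),100)])
E
python3 -m jog '[0,0.002,0,0,0,0,0, 0,0,0,0,0,0,0]' | sed -n 2p; python3 k.py; python3 -m jog '[0,0.002,0,0,0,0,0, 0,0,0,0,0,0,0]'| sed -n 2p; python3 k.py;python3 -m jog '[0,0.002,0,0,0,0,0, 0,0,0,0,0,0,0]'| sed -n 2p; python3 k.py
```

```text
tool_pos: [0.5194, 0.0966, 0.1182]
F [-3.1 -1.1  1.2] [(1273, [247.1, 221.2]), (1187, [15.1, 225.3])]
tool_pos: [0.5218, 0.097, 0.1184]
F [-2.9 -0.9  2.7] [(1265, [247.4, 221.6]), (1235, [15.9, 229.8])]
tool_pos: [0.524, 0.0974, 0.1183]
F [-2.9 -0.3  2.4] [(1287, [247.6, 222.0]), (1262, [16.3, 233.9])]
```

View pics/w2.png

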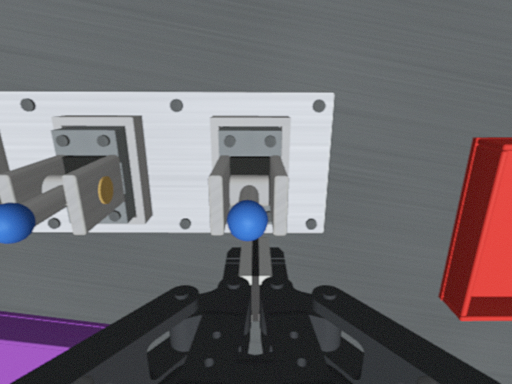

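That shows the finger touching knob 3 at (247,220). A steady −3 N in x, about the force that tips a unit, suggests it is tight. I'll back off and see whether it stays over.

```bash
python3 -m jog '[0,-0.02,0,0,0,0,0, 0,0,0,0,0,0,0]'|sed -n 2p; python3 k.py; python3 -m jog '[0,0,0,-0.03,0,0,0, 0,-0.01,-0.04,0,0,0,0, 0,0,-0.04,0,0,0,0, 0,0,-0.036,0.03,0,0,0, 0,0,0,0,0,0,0, 0,0,0,0,0,0,0]'; python3 k.py; python3 -c "
from h import *
to([*rig(0,0),.118])"
```

```text
tool_pos: [0.504, 0.0938, 0.118]
F [ 0.9 -0.5 -1. ] [(896, [11.4, 194.6]), (1315, [246.8, 200.0])]
t: 6.82
tool_pos: [0.4752, 0.2064, 0.1187]
tool_rot: [3.13, 0.271, 0.002]
contact_force: [0.1, -0.6, -0.2]
opening: -0.0002
F [-0.  -0.9  0.3] [(1376, [248.4, 175.9]), (829, [10.2, 177.6]), (1418, [493.5, 181.7])]
now [0.4756 0.2061 0.1192] turn deg [ 0.  -0.1 -0.1] shift after turn mm [42.4 -2.1  1.2] F [-0.02 -0.94  0.27] open 0.0004 t 6.875
```

Lever 3 came back when released, so it is tight. Next is unit 2.

```bash
python3 -m jog '[0,0.018,-0.002,0,0,0,0, 0,0,0,0,0,0,0]'|sed -n 2p; python3 k.py; for i in 1; do python3 -m jog '[0,0.003,0,0,0,0,0, 0,0,0,0,0,0,0]'|sed -n 2p; python3 k.py; python3 -m jog '[0,0.002,0,0,0,0,0, 0,0,0,0,0,0,0]'|sed -n 2p; python3 k.py; python3 -m jog '[0,0.002,0,0,0,0,0, 0,0,0,0,0,0,0]'|sed -n 2p; python3 k.py; python3 -m jog '[0,0.002,0,0,0,0,0, 0,0,0,0,0,0,0]'|sed -n 2p; python3 k.py;  done
```

```text
tool_pos: [0.4935, 0.2109, 0.1197]
F [ 0.7 -0.3 -1.4] [(1305, [17.0, 214.7]), (1255, [251.3, 213.4]), (1534, [488.4, 218.1])]
tool_pos: [0.4947, 0.2118, 0.1184]
F [-0.1 -0.6 -0.3] [(1274, [252.7, 216.7]), (1320, [17.0, 217.7]), (1501, [490.3, 221.6])]
tool_pos: [0.4967, 0.2124, 0.1183]
F [-0.2 -0.1 -0.6] [(1274, [253.3, 219.8]), (1363, [17.7, 221.7]), (1504, [490.1, 225.7])]
tool_pos: [0.4988, 0.2128, 0.1183]
F [-0.5 -0.4  0.1] [(1269, [253.3, 217.1]), (1387, [18.3, 225.7]), (1523, [489.3, 229.6])]
tool_pos: [0.5008, 0.2131, 0.1183]
F [ 0.9 -0.1  0.8] [(1267, [253.2, 208.1]), (1406, [18.7, 229.5]), (1532, [488.6, 233.4])]
```

Unit 2 moved with no force and its knob fell over (row 208, against 229 and 233 for its neighbours), so it is the loose one. I'll cross to its far side and pull it back.

```bash
python3 -m jog '[0,-0.01,0,0,0,0,0, 0,0,0,0,0,0,0]'|sed -n 2p; python3 k.py; python3 -m jog '[0,0,0,-0.045,0,0,0, 0,0.04,0,0,0,0,0, 0,0.045,0,0,0,0,0, 0,0,0,0.045,0,0,0, 0,0,0,0,0,0,0, 0,0,0,0,0,0,0]'; python3 k.py; python3 -c "
from h import *
to([*rig(0,0),.118])"
```

```text
tool_pos: [0.4899, 0.2112, 0.118]
F [-0.6  0.9 -0.4] [(1340, [253.4, 186.3]), (1256, [15.7, 208.5]), (1427, [492.5, 212.7])]
t: 9.43
tool_pos: [0.5745, 0.226, 0.119]
tool_rot: [-3.13, -0.271, -0.0]
contact_force: [0.6, -0.3, -0.1]
opening: -0.0002
F [-0.3  0.   0.2] [(379, [254.9, 337.8]), (985, [48.7, 347.1]), (804, [458.8, 348.1])]
now [0.5751 0.2262 0.1201] turn deg [-0.  -0.1 -0. ] shift after turn mm [-59.    0.5   2.1] F [-0.33  0.05  0.16] open -0.0 t 9.475
```

```bash
python3 -m jog '[0,-0.028,0,0.001,0,0,0, 0,0,0,0,0,0,0]'|sed -n 2,4p; python3 -m jog '[0,-0.004,0,0,0,0,0, 0,0,0,0,0,0,0]'|sed -n 2,4p;python3 -m jog '[0,-0.004,0,0,0,0,0, 0,0,0,0,0,0,0]'|sed -n 2,4p;python3 -m jog '[0,-0.004,0,0,0,0,0, 0,0,0,0,0,0,0]'|sed -n 2,4p; python3 k.py; python3 -c "
from h import *
to([*rig(0,0),.118])"
```

```text
tool_pos: [0.5466, 0.2213, 0.1191]
tool_rot: [-3.129, -0.271, -0.004]
contact_force: [0.6, 0.4, 0.3]
tool_pos: [0.5436, 0.2206, 0.1181]
tool_rot: [-3.13, -0.27, -0.002]
contact_force: [0.3, 0.4, -0.4]
tool_pos: [0.539, 0.2197, 0.1172]
tool_rot: [3.13, 0.27, -0.0]
contact_force: [0.2, 0.2, 0.2]
tool_pos: [0.5348, 0.219, 0.1172]
tool_rot: [3.13, 0.27, -0.0]
contact_force: [-0.0, 0.7, -0.0]
F [-0.7 -0.3  0.2] [(1405, [31.3, 291.2]), (1396, [474.5, 294.6])]
now [0.535  0.219  0.1173] turn deg [-0.  0. -0.] shift after turn mm [-18.3   0.4  -0.7] F [-0.7  -0.34  0.24] open 0.0 t 10.525
```

```bash
python3 -m jog '[0,-0.004,0,0,0,0,0, 0,0,0,0,0,0,0]'|sed -n 2,4p;python3 -m jog '[0,-0.003,0,0,0,0,0, 0,0,0,0,0,0,0]'|sed -n 2,4p; python3 -m jog '[0,0.015,0,0,0,0,0, 0,0,0,-0.05,0,0,0, 0,0,0,-0.05,0,0,0, 0,0,0,-0.05,0,0,0, 0,-0.05,0,0,0,0,0, 1,-0.05,0,0,0,0,0, 1,0,0,0,0,0,0, 1,0,0,0,0,0,0]'; python3 - <<'E'
from h import *
im=ctrl.get_image('wrist');cv2.imwrite("pics/w3.png",im["image"]);o=ctrl.get_obs()
R=cv2.Rodrigues(np.array(o['tool_rot']))[0];A=np.eye(4);A[:3,:3]=R;A[:3,3]=o['tool_pos'];W=np.linalg.inv(A@np.array(im['mount']))
im['rvec']=cv2.Rodrigues(W[:3,:3])[0];im['tvec']=W[:3,3]
for a,c,_ in blobs(blue(im),30):
    p=unproj(c,.124,im);print(a,c.round(1),p,"rig:",(p[:2]-C)@X,(p[:2]-C)@Y)
E
```

```text
tool_pos: [0.5309, 0.2183, 0.1172]
tool_rot: [3.13, 0.27, -0.0]
contact_force: [-0.3, 0.1, 0.1]
tool_pos: [0.528, 0.2178, 0.1173]
tool_rot: [-3.13, -0.271, 0.0]
contact_force: [0.1, 0.9, -0.8]
t: 12.02
tool_pos: [0.4455, 0.2034, 0.268]
tool_rot: [-3.13, -0.27, -0.003]
contact_force: [-0.5, -0.3, 1.0]
opening: 0.0546
387 [125.3  99.6] [0.49760014 0.33044441 0.124     ] rig: 0.0006513047899030244 0.11656821187654874
393 [382.5 102. ] [0.53476214 0.10368765 0.124     ] rig: -0.0017261509478184321 -0.1132012202404676
356 [254. 111.] [0.50752378 0.2155767  0.124     ] rig: -0.009321927966237938 0.0017047936356798157
```

View pics/w3.png

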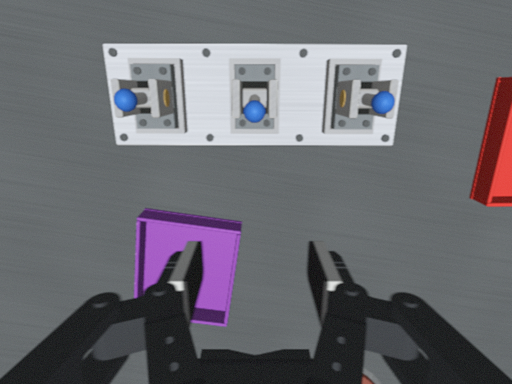

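Knob 2 now leans toward the robot by 9.3 mm (about −0.18 rad, pixel (254,111)). The other two are upright and all three are seated. Now to grasp unit 2 by its cheeks.

```bash
python3 -m jog '[1,0,0,0,0,0,0, 1,0,0,0,0,0,0]'; python3 -c "
from h import *
to([*rig(-.0005,0.0015),.068])"
```

```text
t: 12.32
tool_pos: [0.4452, 0.2033, 0.2672]
tool_rot: [3.13, 0.27, -0.001]
contact_force: [-0.2, -0.5, -0.6]
opening: 0.0855
now [0.4452 0.2033 0.2672] turn deg [ 0.  0. -0.] shift after turn mm [ 72.3  -1.2 199.2] F [-0.22 -0.52 -0.56] open 0.0855 t 12.325
```

```bash
python3 -m jog '[1,0.036,-0.001,0,0,0,0, 1,0.036,0,0,0,0,0, 1,0,0,0.05,0,0,0, 1,0,0,0.05,0,0,0, 1,0,0,0.05,0,0,0, 1,0,0,0.03,0,0,0, 1,0,0,0.019,0,0,0, 1,0,0,0,0,0,0, 1,0,0,0,0,0,0]' 60; python3 -c "
from h import *
to([*rig(-.0005,0.0015),.068])"
```

```text
t: 13.45
tool_pos: [0.5166, 0.217, 0.07]
tool_rot: [-3.129, -0.27, -0.004]
contact_force: [0.2, -0.1, 0.2]
opening: 0.0857
now [0.5166 0.217  0.07  ] turn deg [-0.  -0.2 -0. ] shift after turn mm [-0.4  0.   2. ] F [ 0.19 -0.08  0.19] open 0.0857 t 13.45
```

```bash
python3 -m jog '[0.4,0,0,0.001,0,0,0, 0.4,0,0,0,0,0,0, 0.4,0,0,0,0,0,0, 0.4,0,0,0,0,0,0, 0.4,0,0,0,0,0,0]' 60; python3 -m jog '[0.4,0,0,-0.005,0,0,0, 0.4,0,0,-0.01,0,0,0, 0.4,0,0,-0.015,0,0,0, 0.4,0,0,-0.02,0,0,0, 0.4,0,0,0,0,0,0]'; python3 -m jog '[0.4,0,0,-0.025,0,0,0, 0.4,0,0,-0.03,0,0,0, 0.4,0,0,-0.03,0,0,0, 0.4,0,0,-0.02,0,0,0, 0.4,0,0,-0.005,0,0,0, 0.4,0,0,0,0,0,0, 0.4,0,0,0,0,0,0]';python3 -c "
from h import *
o=ctrl.get_obs()
to([.526,-.161,.23])
im=ctrl.get_image('side');cv2.imwrite('pics/s3.png',cv2.resize(im['image'][80:280,180:360],None,fx=3,fy=3,interpolation=2))"
```

```text
t: 14.08
tool_pos: [0.5161, 0.2166, 0.0684]
tool_rot: [3.13, 0.27, 0.003]
contact_force: [0.2, -1.2, 5.8]
opening: 0.0435
t: 14.7
tool_pos: [0.5159, 0.217, 0.1188]
tool_rot: [-3.129, -0.271, -0.004]
contact_force: [0.1, -0.1, -7.6]
opening: 0.0432
t: 15.58
tool_pos: [0.5143, 0.2164, 0.2253]
tool_rot: [3.129, 0.27, -0.005]
contact_force: [0.5, -0.6, -9.2]
opening: 0.043
now [0.5143 0.2164 0.2253] turn deg [ 0.   0.2 -0. ] shift after turn mm [-53.4 373.7  -4.7] F [ 0.48 -0.62 -9.21] open 0.043 t 15.575
```

View pics/s3.png

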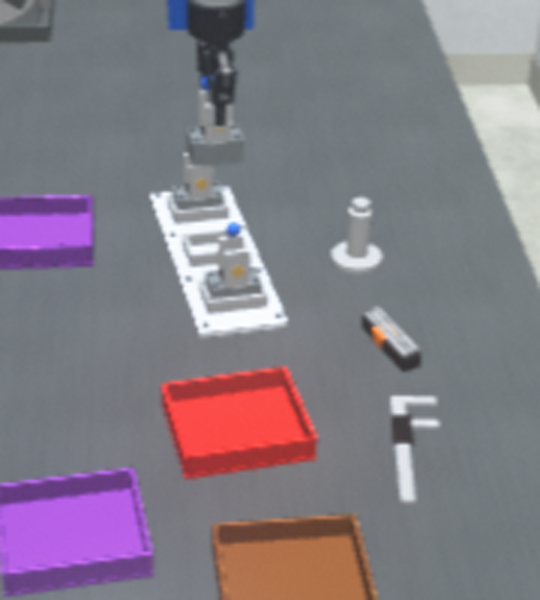

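Unit 2 is held upright with its underside at about 0.17 m, and its nest is empty. The red tray at about (240,420) in this crop is the target: it is the only red one, at (0.526, −0.161). Carrying it over now.

```bash
python3 -m jog '[0.4,-0.003,0.02,0,0,0,0, 0.4,-0.006,0.04,0,0,0,0, 0.4,-0.006,0.04,0,0,0,0, 0.4,-0.006,0.04,0,0,0,0, 0.4,-0.006,0.04,0,0,0,0, 0.4,-0.006,0.04,0,0,0,0, 0.4,-0.006,0.04,0,0,0,0, 0.4,-0.006,0.04,0,0,0,0, 0.4,-0.006,0.04,0,0,0,0, 0.4,-0.003,0.03,0,0,0,0]'; python3 -m jog '[0.4,0,0.004,0,0,0,0, 0.4,0,0,0,0,0,0, 0.4,0,0,0,0,0,0]' | tail -2; python3 -c "
from h import *
to([.526,-.161,.063])
im=ctrl.get_image('wrist');cv2.imwrite('pics/w4.png',im['image'])"
```

```text
t: 16.88
tool_pos: [0.5246, -0.1596, 0.2268]
tool_rot: [3.13, 0.268, -0.002]
contact_force: [-0.3, -0.0, -8.2]
opening: 0.0431
contact_force: [-0.1, -0.2, -8.0]
opening: 0.0434
now [ 0.5259 -0.1604  0.227 ] turn deg [-0.  0.  0.] shift after turn mm [ -0.    0.6 164. ] F [-0.14 -0.25 -7.96] open 0.0434 t 17.25
```

View pics/w4.png

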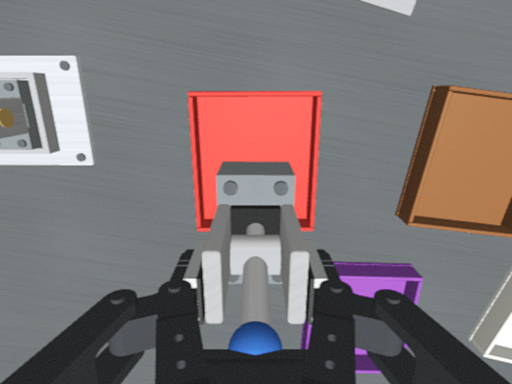

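The unit hangs upright over the red tray, lever lolling toward the robot. I'll lower it, slowly at the end.

```bash
python3 -m jog '[0.4,0,0,0.02,0,0,0, 0.4,0,0,0.035,0,0,0, 0.4,0,0,0.035,0,0,0, 0.4,0,0,0.03,0,0,0, 0.4,0,0,0.02,0,0,0, 0.4,0,0,0.01,0,0,0, 0.4,0,0,0,0,0,0, 0.4,0,0,0,0,0,0]'; python3 -m jog '[0.4,0,0,0.003,0,0,0, 0.4,0,0,0.003,0,0,0, 0.4,0,0,0.003,0,0,0, 0.4,0,0,0.002,0,0,0, 0.4,0,0,0,0,0,0, 0.4,0,0,0,0,0,0]'
```

```text
t: 18.3
tool_pos: [0.5274, -0.1616, 0.0789]
tool_rot: [3.128, 0.27, 0.004]
contact_force: [-0.3, 0.2, -8.7]
opening: 0.0428
t: 19.05
tool_pos: [0.5262, -0.1611, 0.0664]
tool_rot: [3.13, 0.27, 0.0]
contact_force: [0.5, 0.8, -9.2]
opening: 0.0431
```

```bash
python3 -m jog '[0.4,0,0,0.002,0,0,0, 0.4,0,0,0.001,0,0,0, 0.4,0,0,0.001,0,0,0, 0.4,0,0,0,0,0,0]'|sed -n '2p;4p'; python3 -m jog '[0.4,0,0,0.001,0,0,0, 0.4,0,0,0,0,0,0]'|sed -n '2p;4p'; python3 -m jog '[0.4,0,0,0.0005,0,0,0, 0.4,0,0,0,0,0,0]'|sed -n '2p;4p'
```

```text
tool_pos: [0.5261, -0.1611, 0.0622]
contact_force: [-0.6, -0.3, -8.6]
tool_pos: [0.5263, -0.1612, 0.0615]
contact_force: [0.4, -0.7, -8.8]
tool_pos: [0.5264, -0.1612, 0.0615]
contact_force: [-2.1, 0.5, -3.6]
```

```bash
python3 -m jog '[0.4,0,0,0.0005,0,0,0, 0.4,0,0,0,0,0,0]'|sed -n '2p;4p'; python3 -m jog '[0.65,0,0,0,0,0,0, 0.8,0,0,0,0,0,0, 1,0,0,0,0,0,0, 1,0,0,0,0,0,0, 1,0,0,0,0,0,0, 1,0,0,-0.03,0,0,0, 1,0,0,-0.05,0,0,0, 1,0,0,-0.05,0,0,0, 1,0,0,-0.04,0,0,0, 1,-0.06,0,0,0,0,0]'; python3 -m jog '[1,-0.04,0.05,0,0,0,0, 1,0,0.05,0,0,0,0, 1,0,0.05,0,0,0,0, 1,0,0,0,0,0,0]' | head -2; python3 - <<'E'
from h import *
T=ctrl.get_image("top");S=ctrl.get_image("side")
for n,im in(("top",T),("side",S)):
    for z,lab in((.124,"rig"),(.116,"tray")):
        for a,c,_ in blobs(blue(im),5):
            if 100<c[1]<260 and c[0]<330: print(n,lab,a,c.round(1),unproj(c,z,im).round(4))
a=cv2.resize(T["image"][150:250,80:300],None,fx=2.7,fy=2.7,interpolation=2);b=cv2.resize(S["image"][110:260,210:350],None,fx=2.2,fy=2.2,interpolation=2)
w=np.zeros((600,620,3),np.uint8);w[:270,:594]=a;w[270:600,:308]=b;cv2.imwrite("pics/f.png",w)
E
```

```text
tool_pos: [0.5264, -0.1612, 0.0614]
contact_force: [-5.3, 0.7, 2.6]
t: 21.55
tool_pos: [0.4701, -0.1726, 0.2356]
tool_rot: [3.125, 0.274, 0.012]
contact_force: [-0.6, 0.1, 0.4]
opening: 0.0857
t: 22.05
tool_pos: [0.4538, -0.3272, 0.2298]
top rig 16 [177.4 190.8] [0.5344 0.1018 0.124 ]
top rig 17 [260.1 195.2] [ 0.5148 -0.1646  0.124 ]
top rig 17 [107.  203.6] [0.4971 0.3287 0.124 ]
top tray 16 [177.4 190.8] [0.5354 0.1033 0.116 ]
top tray 17 [260.1 195.2] [ 0.5157 -0.1646  0.116 ]
top tray 17 [107.  203.6] [0.4978 0.3316 0.116 ]
side rig 10 [257.2 156. ] [0.5338 0.1059 0.124 ]
side rig 18 [257.1 198.6] [ 0.5169 -0.1688  0.124 ]
side tray 10 [257.2 156. ] [0.5347 0.1184 0.116 ]
side tray 18 [257.1 198.6] [ 0.5177 -0.1585  0.116 ]
```

View pics/f.png

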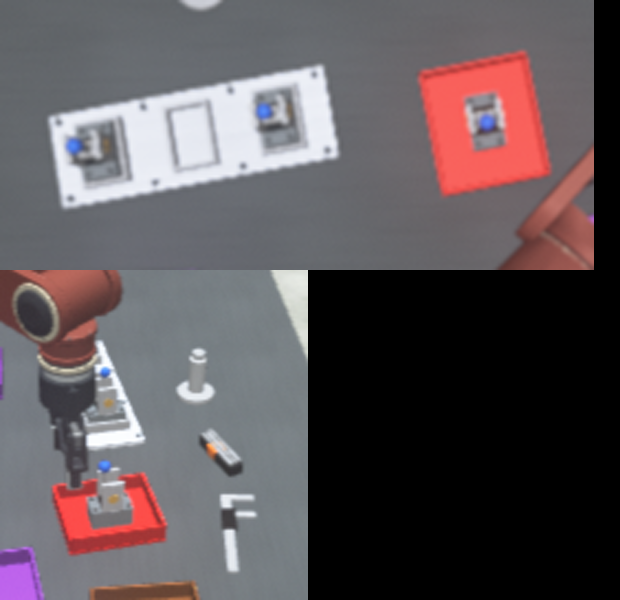

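```bash
python3 -c "
from h import *
print(ctrl.get_obs()['contact_force'],ctrl.finish_job())"
```

```text
the job is handed in; nothing more can be done
[0.14126559 0.70179696 0.37459337] None
```

I found unit 2, in the middle nest, to be the loose one, and it now stands upright near the middle of the red tray. The job is handed in, at about 22 s of the 62 s allowed; no verdict was reported.

- **Finding it:** Pushing unit 3 met a steady 3 N or so, and its lever came back when released, so it is tight. Unit 2's lever moved with no measurable force and fell over away from the robot. I then pulled it back towards the robot, where the wrist camera put it at about −0.18 rad, still seated.
- **Moving it:** I lifted it by the cheeks, lowered it until the tray took its weight (a few newtons at the wrist), and released it.
- **Last checks:** The top and side pictures show:
  - Unit 2's knob is about 10 mm towards the robot from the unit's centre, so its lever is still over (about 0.2 rad).
  - Units 1 and 3 look seated. Unit 3's knob is within 2 mm of where it started; unit 1's had not moved.
  - In the side picture the flange, hex keys and caliper look undisturbed, though I did not measure them again.
  - The gripper is clear of everything and reads no contact force.

No final check failed, but some were limited. I never rocked unit 1, because unit 2 was already clearly the loose one. In the last side picture unit 1 was hidden behind the arm, so its seating rests on the top view alone.

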